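# Clear the grinder and hold its lid at the pulse mark

### The job

Somebody left the measuring cup in the mouth of the coffee grinder: take it out and hang it by its handle on the peg of the cup stand. Then drop the grinder's lid into the mouth, pointers at the entry marks so that it sits fully home, and twist it clockwise to the round pulse mark, half-way to the lock; do not let it go on into the lock's click. The lid springs back when let go, so finish still gripping it there, and leave the milk jug, the tamper and the pile of sleeves where they are.

Things in the scene. Friction and masses are not known exactly. Their poses are not given: they have to be found in the camera images.
- mouth (a point): Centre of the round open mouth (95 mm across) of the fixed grinder, level with its black rim, 105 mm above the counter; z up. Inside, 2 mm below the rim, two steel bayonet ledges, 5 mm thick, reach in to radius 41 mm. The two entry gaps between them (21 mm wide) lie on the +x and -x axis, alike: a half turn makes no difference. In each gap is a 15 mm wide notch for a lug, open upward.
- lid_grip (a point): Centre of the bar on top of the grinder's loose black lid, which starts skirt down on the counter. Bar 60 mm along x, 16 mm thick along y, 28 mm high; this point is 14 mm below its top and 33 mm above the lid's underside. z up. Fully home, the flange rests on the rim and this point is 19 mm above mouth. The lid has about 2 mm of play all round in the mouth.
- ring (a joint): Sprung ring in the mouth that the lid's lugs turn, rad: 0 at entry, grows clockwise from above, stop at 1.15. Some 5 deg of play to the lugs, so it reads up to that much less than the lid's twist. Its spring pushes the lid back to entry, about 0.15 N m at the pulse mark. Sprung click balls resist from about 45 deg of twist; the lid locks near 68 deg.
- cup_mid (a point): Centre, half-way up, of the open steel measuring cup (0.1 to 0.17 kg; 72 mm high, 55 mm across at the rim, 48 at the foot, wall 3 mm). It starts upright on the floor of the grinder's bowl, 46 mm of it out of the mouth. z up; x points to its D-shaped handle. It can be gripped across the rim from above, fingers along y.
- cup_loop (a point): Centre of the opening in the cup's handle, 39 mm along x and 14 mm above cup_mid. The opening lies in the cup's x-z plane and is about 22 mm wide and 25 mm high; the handle is a round bar of 7 mm, reaching out to 57 mm from the cup's axis
- peg_mid (a point): Point on the axis of the peg of the fixed cup stand, 40 mm in front of its post, 184 mm above the counter; z up. The peg, a 6 mm steel rod, runs from the post (12 mm thick, its ball top 14 mm above this point) along -x of this frame for 66 mm, rising 6 mm, then turns up by 8 mm over the last 10 mm.
- grinder: Fixed grinder, steel drum, 116 mm across at the black collar; origin under its centre, axes as mouth. Marks on the rim, counted clockwise from above (negative yaw) from either gap: single bar 0 deg (entry), round stud 35 deg (pulse), double bar 70 deg (lock). Stops prevent turning anticlockwise from entry. The bowl's floor lies 26 mm below the rim. The tall espresso machine stands behind and right of it.
- lid: The lid (0.13 to 0.21 kg); origin under its centre, axes as lid_grip. Flange 98 mm across, 5 mm thick, its underside 14 mm above the origin; below it a skirt 78 mm across with two lugs at its foot on the +x and -x axis (10 mm wide, 5 mm high, out to radius 45.5 mm). A thin steel pointer on the flange lies over each lug, beyond the bar's ends.
- cup: The cup; origin at the centre of its underside, axes as cup_mid
- stand: The fixed cup stand; origin at the foot of its post, axes as peg_mid. Its base is a disc of 100 mm diameter, 12 mm high.
- milk_jug: Bystander: steel milk jug, 125 x 84 x 112 mm, origin under its centre
- tamper: Bystander: coffee tamper with dark wooden handle, 58 mm wide, 98 mm high, origin under its centre
- sleeves: Bystander: flat pile of kraft cup sleeves, 67 x 128 x 16 mm, origin under its centre
There are look-alikes about, which are no part of the job. Leave any pink look-alike of the cup alone.

How it is judged:
By the outcome, as a careful person would: the job done as asked, in the order asked, and still so for the second after the job is handed in, while the arm keeps its last pose, push and grip.
It also fails if it takes over 64 s, if anything falls off the work surface, if the arm or the gripper's body presses on something with over 40 N, if the wrist force passes 120 N, or if a joint passes its speed limit or range.

### The arm

A 6-joint arm with a two-finger parallel gripper is mounted at the origin on a cart in front of the work surface, level with it; the furniture and walls round the work are solid. World frame = base frame: x ahead of the robot, y to its left, z up, the work surface at z = 0. Lengths are in mm, angles in rad, forces in N, time in s.
With the tool pointing down it reaches from about 350 to 775 mm from the base axis. Payload 7.3 kg.
Tool frame: the origin (TCP) lies at the centre of the arm's flange, where the gripper is bolted on; the fingertips stand 178 mm ahead of it and the grasp point (between the pads) lies 159 mm ahead of it; z points along the fingers, y is the direction in which the jaws open and shut (so a half turn about z gives the same grasp; the last joint's range is limited). The gripper opens to 92 mm and grips with 3 to 60 N. Pads are 19 mm wide; open, the fingers measure 130 mm over their backs; the gripper's body (75 mm by 190 mm) begins 47 mm behind the grasp point.
Start: joints at [1.041, 0.342, 1.524, -0, 1.275, -0.146], TCP at [196.563, 486.817, 404.741] pointing down, gripper open.
Joint ranges: [-2.53, 2.53], [-0.77, 2.02], [0.04, 2.7], [-1, 4.14], [0.28, 2.66], [-3.11, 3.11]. Speed limits (rad/s): [2.57, 2.57, 3.14, 3.14, 3.14, 3.14].

### API

Orientations are given as [roll, pitch, yaw] about the fixed x, y, z axes, in that order (R = Rz(yaw) Ry(pitch) Rx(roll)).
In Python, from plant import get_obs, capture, close_job gives the robot as it stands. The module is installed in compiled form; this text tells all that it offers.
- The arm moves only by the shell command python3 -m pendant 'ROWS'. ROWS is JSON, a list of rows, each a list of 3 entries, a list of its own where there are three numbers: the shift along the tool's x, y, z in m, then the turn, a rotation vector about the tool's x, y, z in rad, then the finger opening in m, from 0 to 0.0918. In form: [[[tx, ty, tz], [wx, wy, wz], fingers], ...]. A call has 1 to 10 rows; each row is the pose to reach, as a shift and turn from the pose commanded when the call began, along the tool's axes at that moment; what a row does not reach only later rows make up. A row lasts 1/12 s, in which the tool goes at most 41.7 mm and 7.16 degrees, less where a joint would pass 70% of its speed; a pose out of reach is approached as far as the arm can. A call with a gripper value outside its range is refused whole. The fingers move at their own pace and stop on an object; the grip force is fixed at half the most. Time passes only in rows, so rows that repeat a pose let the fingers close. It gives the time, the measured TCP pose, the force and the opening at its end, in the units of the state.
- get_obs(): the state, without advancing time (a new reading comes with each control period).
- capture(name): name is "side" or "top"; returns a dict with "color" (400x640x3 uint8, red, green, blue), "mtx" (3x3 intrinsics, pixels), "rvec" (rotation vector, rad) and "tvec" (3), from world to camera coordinates, as OpenCV has them. Camera axes: x right, y down, z forward; pixel columns grow to the right and rows downward; lengths in mm; the calibration is good to about 2 mm. A picture is of the moment at which its call begins. There is no depth.
- close_job(): hands the job in, once; it reports no verdict.
The state is a dict: "time": time; "joint_positions": joint angles; "dq": joint speeds; "tau": joint torques, N m; "tool_pos": TCP position; "tcp_rot": TCP orientation; "contact_force": force on the tool from outside, world axes, zero at the start; "moment": the same for the moment, N m; "grip_width": finger opening in mm.
Only numpy, scipy, OpenCV 4.12 (cv2) and the standard library are available. Lean on these libraries where they do the work, as an engineer would, in place of code of your own. Each camera call takes 0.05 s, during which the arm holds its last target. There are 200 camera calls.

## Working session

There is one attempt and no reset: what is moved stays moved. The work goes in short steps, Python scripts to look and compute and a shell command to move; the robot and the scene stay as the last step left them, time stands still between calls to the robot, and variables do not carry over. Pictures are saved under pics/ and viewed, about 8 in all and at most 12, crops included, and the job is handed in when it is done.

```bash
mkdir -p pics
python3 - <<'E'
from plant import get_obs, capture
import cv2,pickle,numpy as np
for n in("side","top"):
    c=capture(n);pickle.dump(c,open(f"{n}0.pkl","wb"));cv2.imwrite(f"pics/{n}0.png",c["color"][:,:,::-1])
    print(n,c["mtx"].round(1).tolist(),np.round(c["rvec"],3),np.round(c["tvec"],1))
print(get_obs())
E
```

```text
side [[436.0, 0.0, 312.7], [0.0, 436.0, 213.1], [0.0, 0.0, 1.0]] [ 2.16  -0.636  0.331] [-426.4  330.6 1240.3]
top [[403.4, 0.0, 318.8], [0.0, 403.4, 195.4], [0.0, 0.0, 1.0]] [ 2.106 -2.134  0.188] [ 108.5  589.4 1329.6]
{'time': 0.1, 'joint_positions': array([ 1.04096538e+00,  3.42650793e-01,  1.52489520e+00,  3.46178895e-05,
        1.27542439e+00, -1.46015133e-01]), 'dq': array([ 6.42847423e-04, -3.91333782e-05, -3.19903617e-03, -4.13665009e-04,
        1.67217342e-03,  7.84696727e-04]), 'tau': array([ 2.69392709e-03, -4.32003021e+01, -2.44695801e+01,  7.21383607e-02,
        5.25673782e-02, -1.07926169e-05]), 'tool_pos': array([196.51559154, 486.70868729, 404.12464714]), 'tcp_rot': array([-3.14023440e+00, -2.33207712e-04,  2.75776658e+00]), 'contact_force': array([0.17520211, 0.55810378, 0.0711916 ]), 'moment': array([0.02580361, 0.02652993, 0.00456866]), 'grip_width': 91.70312288437594}
```

View pics/side0.png

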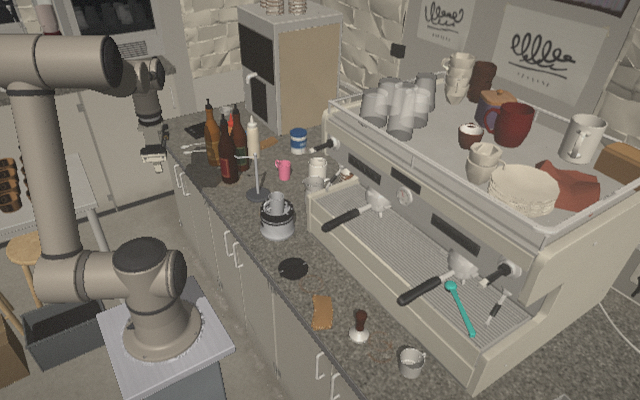

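View pics/top0.png

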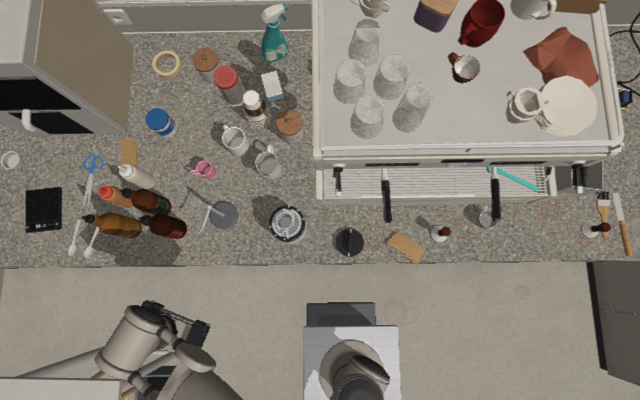

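The top view shows the grinder with the cup at (287,223), the lid at (349,241) and the stand at (222,214). The tamper is at (441,233) and the sleeves at (406,247). The pink look-alike cup is at (205,170). In the side view the same things are: grinder (278,218), lid (293,268), stand (255,190).

Run:
```python
import cv2,pickle,numpy as np
t=pickle.load(open("top0.pkl","rb"))["color"][:,:,::-1];s=pickle.load(open("side0.pkl","rb"))["color"][:,:,::-1]
R=lambda im,x,y,w,h,f:cv2.resize(im[y:y+h,x:x+w],(w*f,h*f),interpolation=cv2.INTER_CUBIC)
cv2.imwrite("pics/c1.png",np.vstack([R(t,262,198,110,66,7)]))
cv2.imwrite("pics/c2.png",np.hstack([R(s,235,105,80,120,5),R(t,190,190,66,100,6)[:600]]))
```

```text
(no output)
```

View pics/c1.png

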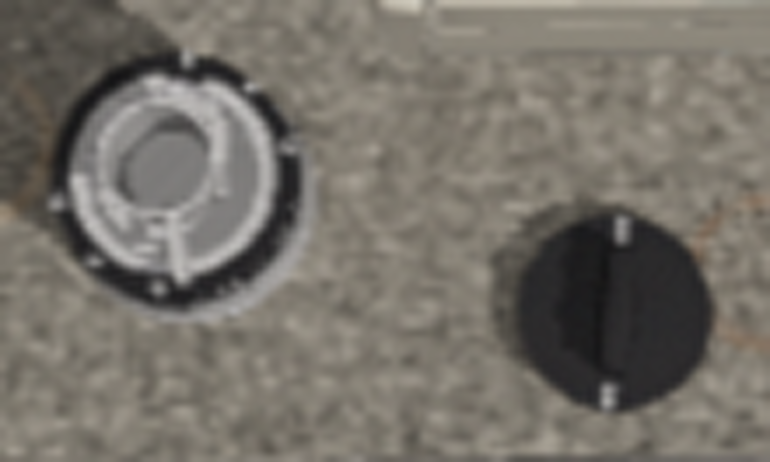

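View pics/c2.png

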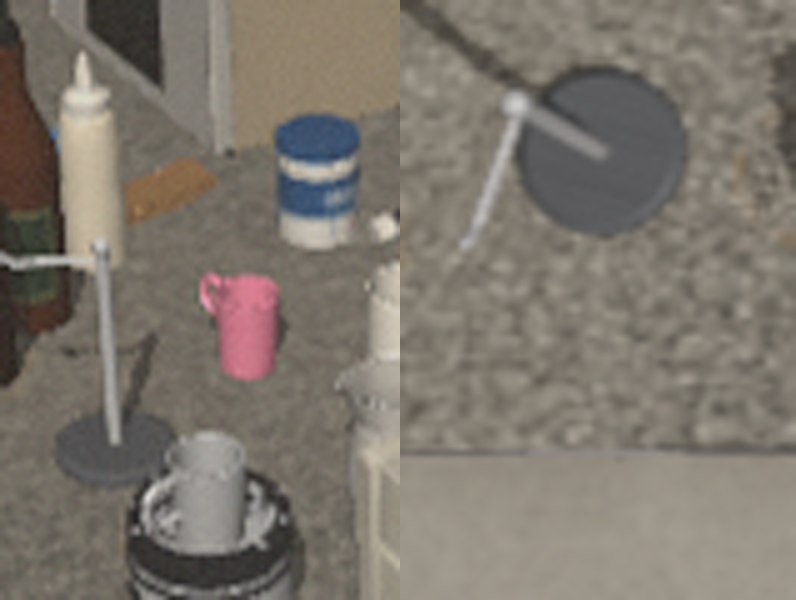

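```bash
cat > h.py <<'E'
import cv2,pickle,numpy as np
from scipy.spatial.transform import Rotation as Ro
def ray(c,px):
    R=cv2.Rodrigues(np.array(c["rvec"],float))[0];o=-R.T@np.ravel(c["tvec"])
    u=cv2.undistortPoints(np.array([[px]],float),np.array(c["mtx"]),None)[0,0]
    return o,R.T@np.array([u[0],u[1],1])
def onz(c,px,z):
    o,d=ray(c,px);return o+d*(z-o[2])/d[2]
def tri(c1,p1,c2,p2):
    o1,d1=ray(c1,p1);o2,d2=ray(c2,p2)
    k=np.linalg.lstsq(np.c_[d1,-d2],o2-o1,rcond=None)[0]
    a,b=o1+k[0]*d1,o2+k[1]*d2;return (a+b)/2,np.linalg.norm(a-b)
def proj(c,P): return cv2.projectPoints(np.array([P],float),np.array(c["rvec"],float),np.array(c["tvec"],float),np.array(c["mtx"]),None)[0][0,0]
def crop(x,y,f,ox,oy): return ((x+.5)/f-.5+ox,(y+.5)/f-.5+oy)
E
python3 - <<'E'
from h import *
np.set_printoptions(precision=1,suppress=True)
t=pickle.load(open("top0.pkl","rb"));s=pickle.load(open("side0.pkl","rb"))
print("cams",ray(t,(0,0))[0],ray(s,(0,0))[0])
a=lambda x,y,z:onz(t,crop(x,y,7,262,198),z)
m=[a(*p,105) for p in[(187,58),(254,87),(290,146),(159,289),(95,262),(57,203)]]
for i in range(3):
    d=m[i]-m[i+3];print("mark",(m[i]+m[i+3])/2,np.linalg.norm(d),np.degrees(np.arctan2(d[1],d[0])))
p,q=a(622,230,20),a(608,397,20);d=p-q;print("lid",(p+q)/2,np.linalg.norm(d),np.degrees(np.arctan2(d[1],d[0])))
print("lid edges flange",a(517,308,19),a(713,308,19),a(615,412,19),a(615,207,19))
print("cup rim L R T B",a(97,160,151),a(227,160,151),a(160,97,151),a(160,220,151), "handle",a(180,275,138),a(168,215,148))
b=lambda x,y,z:onz(t,crop(x,y,6,190,190),z)
sd=lambda x,y:crop(x,y,5,235,105)
print("disc",b(203,150,12),onz(s,sd(115,445),12),"ball",b(116,103,192),tri(t,crop(116,103,6,190,190),s,sd(101,248)))
print("tip",b(64,245,194),"cuprim side",onz(s,sd(208,455),151))
T=b(64,245,194);print("tip in side",proj(s,T))
E
python3 - <<'E'
import cv2,pickle
s=pickle.load(open("side0.pkl","rb"))["color"][:,:,::-1]
cv2.imwrite("pics/c3.png",cv2.resize(s[130:290,170:330],(800,600+0),interpolation=cv2.INTER_CUBIC) if 0 else cv2.resize(s[140:290,180:330],(600,600),interpolation=cv2.INTER_CUBIC))
E
```

```text
cams [ 334.8   90.3 1416.6] [ -81.8 -874.8 1028.3]
mark [493.9 207.7 105. ] 109.05104504088247 -6.751974830000746
mark [493.2 206.9 105. ] 109.91971246995783 -42.414834007269235
mark [493.  207.5 105. ] 111.7626537751237 -76.92736466882913
lid [431.7  -2.5  20. ] 82.23395993055655 -6.316936257359036
lid edges flange [434.9  45.6  19. ] [433.7 -50.9  19. ] [383.6  -1.3  19. ] [484.2  -4.   19. ]
cup rim L R T B [494.5 238.  151. ] [493.7 179.3 151. ] [522.8 209.6 151. ] [467.  209.4 151. ] handle [443.3 201.5 138. ] [469.5 206.1 148. ]
disc [535.2 437.7  12. ] [530.1 435.8  12. ] ball [534.5 438.7 192. ] (array([533.8, 439.5, 190.7]), np.float64(2.0531354572636995))
tip [461.6 461.8 194. ] cuprim side [495.2 212.1 151. ]
tip in side [235. 156.]
```

View pics/c3.png

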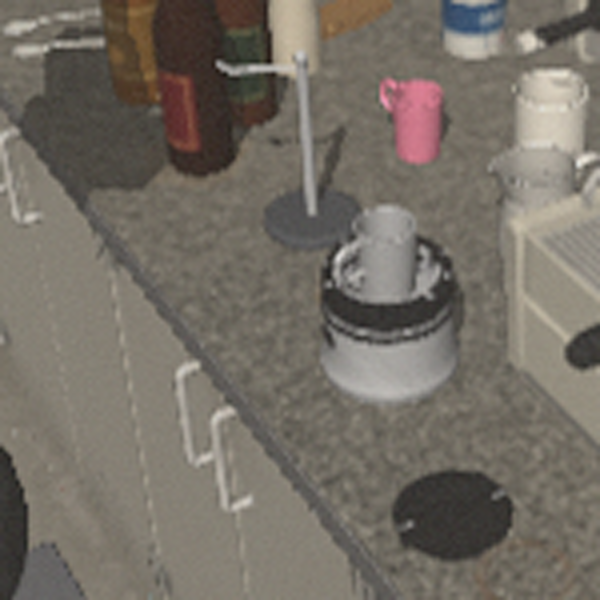

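Readings so far:
- **Mouth:** about (493.4, 207.4), yaw −6.8°. The marks measure 0, −35.7 and −70.2°, as described.
- **Cup:** about (494.5, 209), handle at yaw about 188°. The steel cup in the mouth is the one meant, the pink one is the look-alike.
- **Lid:** about (433, −2.5), yaw −6.3°.
- **Post:** (534.5, 438.5), peg −x direction 162.4°.

Next I work out the move to above the cup.

```bash
cat >> h.py <<'E'
def go(x,y,z,yaw,tilt=None):
    "print shift (tool axes, m) and turn to bring grasp point to x,y,z (mm), tool down at yaw deg (tilt: rotvec in world applied after)"
    from plant import get_obs
    o=get_obs();R=Ro.from_euler('xyz',o["tcp_rot"]);G=Ro.from_euler('xyz',[np.pi,0,np.radians(yaw)])
    if tilt is not None: G=Ro.from_rotvec(np.radians(tilt))*G
    T=np.array([x,y,z])-G.apply([0,0,159])
    print("t",round(o["time"],2),"shift",np.round(R.inv().apply(T-o["tool_pos"])/1000,4).tolist(),"turn",np.round((R.inv()*G).as_rotvec(),4).tolist())
def st():
    from plant import get_obs
    o=get_obs();R=Ro.from_euler('xyz',o["tcp_rot"])
    print("t",round(o["time"],2),"grasp",np.round(o["tool_pos"]+R.apply([0,0,159]),1),"rpy",np.round(np.degrees(o["tcp_rot"]),1),"F",np.round(o["contact_force"],1),"M",np.round(o["moment"],2),"w",round(o["grip_width"],1),"q6",round(o["joint_positions"][5],2))
E
python3 -c "from h import *;go(494.5,209,195,188)"
```

```text
t 0.1 shift [-0.3803, -0.1458, 0.0502] turn [-0.0013, -0.0006, -0.5235]
```

```bash
python3 -m pendant '[[[-0.38,-0.146,0.05],[0,0,-0.5235],0.0918],[[-0.38,-0.146,0.05],[0,0,-0.5235],0.0918],[[-0.38,-0.146,0.05],[0,0,-0.5235],0.0918],[[-0.38,-0.146,0.05],[0,0,-0.5235],0.0918],[[-0.38,-0.146,0.05],[0,0,-0.5235],0.0918],[[-0.38,-0.146,0.05],[0,0,-0.5235],0.0918],[[-0.38,-0.146,0.05],[0,0,-0.5235],0.0918],[[-0.38,-0.146,0.05],[0,0,-0.5235],0.0918],[[-0.38,-0.146,0.05],[0,0,-0.5235],0.0918],[[-0.38,-0.146,0.05],[0,0,-0.5235],0.0918]]'
python3 -m pendant '[[[0,0,0],[0,0,0],0.0918],[[0,0,0],[0,0,0],0.0918],[[0,0,0],[0,0,0],0.0918]]'
python3 -c "
from h import *;st();go(494.5,209,140,188)"
```

```text
time: 0.93
tool_pos: [486.1, 216.0, 355.8]
tcp_rot: [3.142, -0.0, -3.002]
contact_force: [0.0, 0.4, 0.2]
grip_width: 91.7
time: 1.18
tool_pos: [484.8, 217.8, 355.8]
tcp_rot: [3.141, -0.001, -3.003]
contact_force: [-0.8, 0.2, -0.7]
grip_width: 91.8
t 1.18 grasp [484.6 217.8 196.8] rpy [ 1.80e+02 -1.00e-01 -1.72e+02] F [-0.8  0.2 -0.7] M [ 0.1  0.  -0. ] w 91.8 q6 -1.43
t 1.18 shift [-0.0085, -0.01, 0.0568] turn [0.0003, -0.0014, -0.0008]
```

```bash
python3 -m pendant '[[[-0.0085,-0.01,0],[0,0,0],0.0918],[[-0.0085,-0.01,0.02],[0,0,0],0.0918],[[-0.0085,-0.01,0.04],[0,0,0],0.0918],[[-0.0085,-0.01,0.0568],[0,0,0],0.0918],[[-0.0085,-0.01,0.0568],[0,0,0],0.0918],[[-0.0085,-0.01,0.0568],[0,0,0],0.0918]]'
python3 -m pendant '[[[0,0,0],[0,0,0],0.04],[[0,0,0],[0,0,0],0.04],[[0,0,0],[0,0,0],0.04],[[0,0,0],[0,0,0],0.04],[[0,0,0],[0,0,0],0.04],[[0,0,0],[0,0,0],0.04],[[0,0,0],[0,0,0],0.04]]'
python3 -c "
from h import *;st()"
```

```text
time: 1.68
tool_pos: [494.6, 209.7, 299.4]
tcp_rot: [-3.141, -0.001, -3.0]
contact_force: [0.1, 0.0, -0.8]
grip_width: 91.9
time: 2.27
tool_pos: [494.9, 209.2, 299.8]
tcp_rot: [3.141, 0.001, -3.002]
contact_force: [0.1, 1.0, 0.5]
grip_width: 54.1
t 2.27 grasp [495.  209.3 140.8] rpy [ 180.    0. -172.] F [0.1 1.  0.5] M [ 0.17  0.03 -0.04] w 54.1 q6 -1.45
```

```bash
python3 -m pendant '[[[0,0,-0.01],[0,0,0],0.04],[[0,0,-0.03],[0,0,0],0.04],[[0,0,-0.055],[0,0,0],0.04],[[0,0,-0.08],[0,0,0],0.04],[[0,0,-0.1],[0,0,0],0.04],[[0,0,-0.1],[0,0,0],0.04],[[0,0,-0.1],[0,0,0],0.04]]'
python3 -c "
from h import *;st();go(421.7,433.3,240,72.4)"
```

```text
time: 2.85
tool_pos: [494.8, 209.0, 400.5]
tcp_rot: [3.141, 0.002, -3.002]
contact_force: [-0.6, -0.1, -2.4]
grip_width: 54.2
t 2.85 grasp [495.1 209.1 241.5] rpy [ 1.80e+02  1.00e-01 -1.72e+02] F [-0.6 -0.1 -2.4] M [0.06 0.02 0.03] w 54.2 q6 -1.45
t 2.85 shift [0.0411, 0.2323, 0.0014] turn [0.0024, 0.0012, 2.0177]
```

```bash
python3 -m pendant '[[[0.01,0.02,0],[0,0,0.12],0.04],[[0.02,0.04,0],[0,0,0.24],0.04],[[0.03,0.07,0],[0,0,0.36],0.04],[[0.04,0.1,0],[0,0,0.48],0.04],[[0.041,0.13,0],[0,0,0.6],0.04],[[0.041,0.16,0],[0,0,0.72],0.04],[[0.041,0.19,0],[0,0,0.84],0.04],[[0.041,0.21,0],[0,0,0.96],0.04],[[0.041,0.225,0],[0,0,1.08],0.04],[[0.041,0.232,0],[0,0,1.2],0.04]]'
python3 -m pendant '[[[0,0,0],[0,0,0.12],0.04],[[0,0,0],[0,0,0.24],0.04],[[0,0,0],[0,0,0.36],0.04],[[0,0,0],[0,0,0.48],0.04],[[0,0,0],[0,0,0.6],0.04],[[0,0,0],[0,0,0.72],0.04],[[0,0,0],[0,0,0.8177],0.04],[[0,0,0],[0,0,0.8177],0.04],[[0,0,0],[0,0,0.8177],0.04]]'
python3 - <<'E'
from h import *;st();go(421.7,433.3,201.8,72.4)
from plant import capture
R=lambda im,x,y,w,h,f:cv2.resize(im[y:y+h,x:x+w],(w*f,h*f),interpolation=cv2.INTER_CUBIC)
s=capture("side");t=capture("top");pickle.dump((s,t),open("p1.pkl","wb"))
cv2.imwrite("pics/d1.png",np.hstack([R(s["color"][:,:,::-1],190,100,100,100,4),R(t["color"][:,:,::-1],170,170,100,100,4)]))
E
```

```text
time: 3.68
tool_pos: [421.0, 434.9, 397.1]
tcp_rot: [-3.138, 0.0, 2.077]
contact_force: [0.2, -0.7, -1.3]
grip_width: 54.2
time: 4.43
tool_pos: [421.8, 433.0, 397.9]
tcp_rot: [-3.14, 0.002, 1.267]
contact_force: [-0.5, -0.3, -0.6]
grip_width: 54.1
t 4.43 grasp [421.5 432.7 238.9] rpy [-1.799e+02  1.000e-01  7.260e+01] F [-0.5 -0.3 -0.6] M [-0.12  0.12  0.02] w 54.1 q6 0.98
t 4.43 shift [0.0004, -0.0002, 0.0371] turn [-0.0016, 0.0024, 0.003]
```

View pics/d1.png

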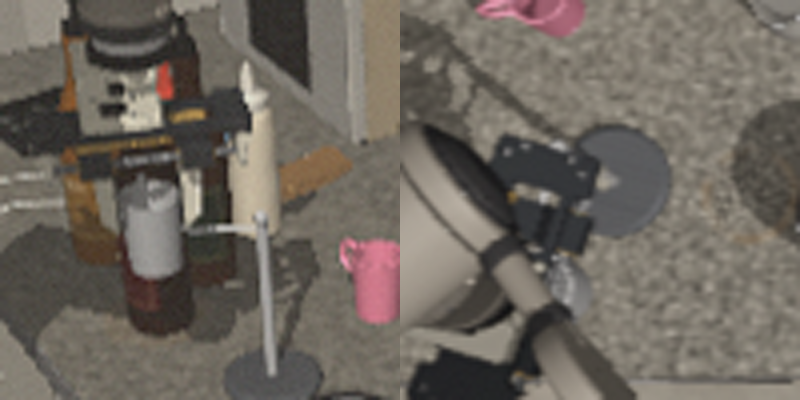

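The picture shows the cup upright in the gripper, at (155,230) in the left crop. Its handle is hidden straight behind it, which fits handle yaw 72°, and the peg tip is at (190,229). I lower the cup and then thread it along tool y.

```bash
python3 -m pendant '[[[0,0,0.012],[0,0,0],0.04],[[0,0,0.025],[0,0,0],0.04],[[0,0,0.037],[0,0,0],0.04],[[0,0,0.037],[0,0,0],0.04],[[0,0,0.037],[0,0,0],0.04]]'
python3 -m pendant '[[[0,0.004,0],[0,0,0],0.04],[[0,0.008,0],[0,0,0],0.04],[[0,0.012,0],[0,0,0],0.04],[[0,0.016,0],[0,0,0],0.04],[[0,0.02,0],[0,0,0],0.04],[[0,0.024,0],[0,0,0],0.04],[[0,0.027,0],[0,0,0],0.04],[[0,0.03,0],[0,0,0],0.04],[[0,0.03,0],[0,0,0],0.04]]'
python3 - <<'E'
from h import *;st()
go(484.6,413.4,201.8,72.4)
from plant import capture
R=lambda im,x,y,w,h,f:cv2.resize(im[y:y+h,x:x+w],(w*f,h*f),interpolation=cv2.INTER_CUBIC)
s=capture("side");t=capture("top");pickle.dump((s,t),open("p2.pkl","wb"))
cv2.imwrite("pics/d2.png",np.hstack([R(s["color"][:,:,::-1],195,120,80,80,5),R(t["color"][:,:,::-1],180,190,80,80,5)]))
E
```

```text
time: 4.95
tool_pos: [421.9, 433.0, 361.9]
tcp_rot: [-3.141, 0.001, 1.265]
contact_force: [0.0, -0.0, -1.0]
grip_width: 54.0
time: 5.7
tool_pos: [451.1, 423.8, 362.4]
tcp_rot: [3.141, -0.0, 1.263]
contact_force: [-0.1, -0.8, -1.3]
grip_width: 54.4
t 5.7 grasp [451.2 423.8 203.4] rpy [180.   -0.   72.4] F [-0.1 -0.8 -1.3] M [-0.09  0.1  -0.  ] w 54.4 q6 0.94
t 5.7 shift [0.0003, 0.035, 0.0017] turn [0.0002, -0.0001, -0.0005]
```

View pics/d2.png

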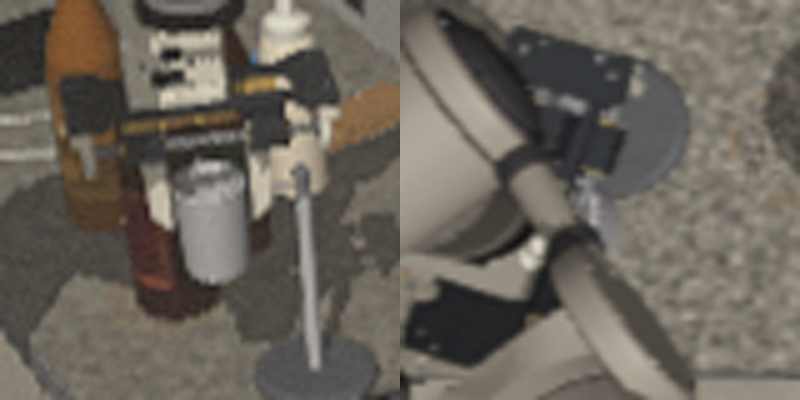

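The picture shows the cup at left crop (213,220), in front of the peg. The peg is hidden behind it and the post is at (303,200). There is no contact force, so I go on threading.

```bash
python3 -m pendant '[[[0,0.004,0],[0,0,0],0.04],[[0,0.008,0],[0,0,0],0.04],[[0,0.012,0],[0,0,0],0.04],[[0,0.016,0],[0,0,0],0.04],[[0,0.016,0],[0,0,0],0.04],[[0,0.016,0],[0,0,0],0.04]]'; python3 -c "
from h import *;st()"
python3 -m pendant '[[[0,0.004,0],[0,0,0],0.04],[[0,0.008,0],[0,0,0],0.04],[[0,0.012,0],[0,0,0],0.04],[[0,0.016,0],[0,0,0],0.04],[[0,0.019,0],[0,0,0],0.04],[[0,0.019,0],[0,0,0],0.04]]'; python3 -c "
from h import *;st()"
```

```text
time: 6.3
tool_pos: [466.1, 419.0, 362.4]
tcp_rot: [-3.141, -0.0, 1.263]
contact_force: [0.1, 0.1, -1.5]
grip_width: 53.9
t 6.3 grasp [466.1 419.  203.4] rpy [-180.    -0.    72.4] F [ 0.1  0.1 -1.5] M [-0.06  0.11 -0.04] w 53.9 q6 0.92
time: 6.8
tool_pos: [484.6, 413.1, 362.4]
tcp_rot: [3.141, -0.0, 1.263]
contact_force: [1.0, -0.1, -1.6]
grip_width: 54.4
t 6.8 grasp [484.7 413.1 203.4] rpy [180.   -0.   72.4] F [ 1.  -0.1 -1.6] M [-0.15  0.13 -0.  ] w 54.4 q6 0.89
```

```bash
python3 -m pendant '[[[0,0,0.004],[0,0,0],0.04],[[0,0,0.008],[0,0,0],0.04],[[0,0,0.012],[0,0,0],0.04],[[0,0,0.012],[0,0,0],0.04]]'; python3 -m pendant '[[[0,0,0.002],[0,0,0],0.04],[[0,0,0.004],[0,0,0],0.04],[[0,0,0.004],[0,0,0],0.04]]'; python3 -m pendant '[[[0,0,0.001],[0,0,0],0.04],[[0,0,0.002],[0,0,0],0.04],[[0,0,0.002],[0,0,0],0.04]]'; python3 -c "
from h import *;st()"
```

```text
time: 7.13
tool_pos: [483.5, 413.4, 349.1]
tcp_rot: [-3.14, 0.002, 1.264]
contact_force: [0.2, 0.2, -0.3]
grip_width: 53.9
time: 7.38
tool_pos: [483.8, 413.4, 346.1]
tcp_rot: [-3.141, 0.0, 1.264]
contact_force: [-0.4, 0.1, -1.6]
grip_width: 53.8
time: 7.63
tool_pos: [483.9, 413.5, 344.5]
tcp_rot: [3.141, -0.0, 1.264]
contact_force: [-0.2, 0.6, -1.4]
grip_width: 54.1
t 7.63 grasp [483.9 413.5 185.5] rpy [180.   -0.   72.4] F [-0.2  0.6 -1.4] M [-0.05  0.06  0.02] w 54.1 q6 0.89
```

```bash
for i in 1 2 3; do python3 -m pendant '[[[0,0,0.001],[0,0,0],0.04],[[0,0,0.0015],[0,0,0],0.04],[[0,0,0.0015],[0,0,0],0.04]]' >/dev/null; python3 -c "
from h import *;st()"; done
```

```text
t 7.88 grasp [484.  413.6 184.4] rpy [180.   -0.   72.4] F [-1.1 -0.3  0.9] M [-0.08  0.24 -0.02] w 54.0 q6 0.89
t 8.13 grasp [484.  413.6 182.9] rpy [180.   -0.   72.4] F [-0.8  0.1  3.6] M [-0.    0.17  0.02] w 54.3 q6 0.89
t 8.38 grasp [484.  413.6 181. ] rpy [180.   -0.   72.4] F [-0.4 -0.1  4.2] M [0.06 0.17 0.01] w 54.2 q6 0.89
```

The force turned upward by about 5.6 N at the expected height, so the handle bears on the peg. I lower further so the cup pivots in the pads towards hanging, then open slowly.

```bash
python3 -m pendant '[[[0,0,0.002],[0,0,0],0.04],[[0,0,0.004],[0,0,0],0.04],[[0,0,0.006],[0,0,0],0.04],[[0,0,0.008],[0,0,0],0.04],[[0,0,0.01],[0,0,0],0.04],[[0,0,0.012],[0,0,0],0.04],[[0,0,0.012],[0,0,0],0.04]]' >/dev/null;python3 -c "
from h import *;st()"
python3 -m pendant '[[[0,0,0],[0,0,0],0.053],[[0,0,0],[0,0,0],0.054],[[0,0,0],[0,0,0],0.055],[[0,0,0],[0,0,0],0.056],[[0,0,0],[0,0,0],0.057],[[0,0,0],[0,0,0],0.058],[[0,0,0],[0,0,0],0.06],[[0,0,0],[0,0,0],0.062],[[0,0,0],[0,0,0],0.065],[[0,0,0],[0,0,0],0.07]]'
python3 -m pendant '[[[0,0,0],[0,0,0],0.0918],[[0,0,0],[0,0,0],0.0918],[[0,0,0],[0,0,0],0.0918],[[0,0,0],[0,0,0],0.0918]]' >/dev/null
python3 - <<'E'
from h import *;st()
from plant import capture
R=lambda im,x,y,w,h,f:cv2.resize(im[y:y+h,x:x+w],(w*f,h*f),interpolation=cv2.INTER_CUBIC)
s=capture("side");t=capture("top")
cv2.imwrite("pics/d3.png",np.hstack([R(s["color"][:,:,::-1],195,110,80,80,5),R(t["color"][:,:,::-1],180,190,80,80,5)]))
E
```

```text
t 8.97 grasp [483.8 413.  168.4] rpy [-1.80e+02  1.00e-01  7.24e+01] F [ 0.2 -1.2  3.6] M [-0.12 -0.1  -0.05] w 54.1 q6 0.89
time: 9.8
tool_pos: [483.9, 413.5, 328.0]
tcp_rot: [3.142, -0.0, 1.264]
contact_force: [-0.1, 0.0, 0.5]
grip_width: 67.7
t 10.13 grasp [483.9 413.5 169. ] rpy [180.   -0.   72.4] F [ 0.2  0.2 -0.1] M [-0.09  0.07  0.01] w 90.4 q6 0.89
```

View pics/d3.png

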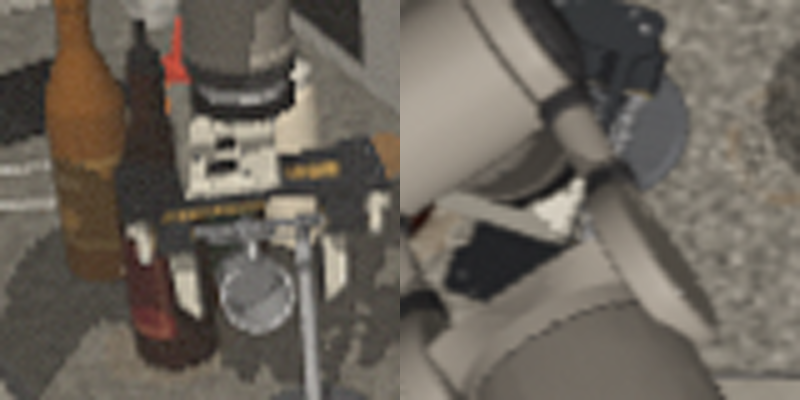

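The picture shows the cup hanging by its handle on the peg (crop (255,290), peg at y≈230), clear of the fingers on both sides. I withdraw straight up and go to the lid.

```bash
python3 -m pendant '[[[0,0,-0.01],[0,0,0],0.0918],[[0,0,-0.03],[0,0,0],0.0918],[[0,0,-0.06],[0,0,0],0.0918],[[0,0,-0.09],[0,0,0],0.0918],[[0,0,-0.09],[0,0,0],0.0918]]' >/dev/null;python3 -c "
from h import *;st();go(433,-2.5,80,-6.4);go(433,-2.5,80,173.6)"
```

```text
t 10.65 grasp [485.9 414.8 266.8] rpy [179.6  -0.6  72.4] F [1.2 0.4 1. ] M [-0.06  0.04 -0.  ] w 91.7 q6 0.89
t 10.65 shift [-0.414, 0.0756, 0.1834] turn [-0.0003, -0.0133, 1.3753]
t 10.65 shift [-0.414, 0.0756, 0.1834] turn [0.014, -0.0003, -1.7662]
```

```bash
python3 -m pendant '[[[-0.03,0.0,0],[0,0,-0.1],0.0918],[[-0.07,0.01,0],[0,0,-0.2],0.0918],[[-0.11,0.02,0],[0,0,-0.32],0.0918],[[-0.15,0.03,0],[0,0,-0.44],0.0918],[[-0.19,0.04,0],[0,0,-0.56],0.0918],[[-0.23,0.05,0],[0,0,-0.68],0.0918],[[-0.27,0.055,0],[0,0,-0.8],0.0918],[[-0.31,0.06,0],[0,0,-0.92],0.0918],[[-0.35,0.065,0.02],[0,0,-1.04],0.0918],[[-0.38,0.07,0.04],[0,0,-1.16],0.0918]]' >/dev/null
python3 -c "
from h import *;st();go(433,-2.5,90,173.6)"
```

```text
t 11.48 grasp [439.4  46.5 230.7] rpy [179.8   0.2 135.9] F [ 1.7 -0.3 -0.4] M [-0.05 -0.02  0.01] w 91.8 q6 -0.87
t 11.48 shift [-0.0295, -0.0396, 0.1407] turn [0.0019, 0.005, -0.6578]
```

```bash
python3 -m pendant '[[[-0.01,-0.02,0.02],[0,0,-0.12],0.0918],[[-0.02,-0.03,0.05],[0,0,-0.24],0.0918],[[-0.0295,-0.0396,0.08],[0,0,-0.36],0.0918],[[-0.0295,-0.0396,0.11],[0,0,-0.48],0.0918],[[-0.0295,-0.0396,0.14],[0,0,-0.6],0.0918],[[-0.0295,-0.0396,0.14],[0,0,-0.6578],0.0918],[[-0.0295,-0.0396,0.14],[0,0,-0.6578],0.0918],[[-0.0295,-0.0396,0.14],[0,0,-0.6578],0.0918]]' >/dev/null
python3 - <<'E'
from h import *;st();go(433,-2.5,33,173.6)
from plant import capture
R=lambda im,x,y,w,h,f:cv2.resize(im[y:y+h,x:x+w],(w*f,h*f),interpolation=cv2.INTER_CUBIC)
s=capture("side");t=capture("top");pickle.dump((s,t),open("p3.pkl","wb"))
cv2.imwrite("pics/d4.png",np.hstack([R(s["color"][:,:,::-1],215,130,100,150,4),R(t["color"][:,:,::-1],190,180,100,150,4)]))
E
```

```text
t 12.15 grasp [433.   -0.9  89.5] rpy [1.800e+02 1.000e-01 1.732e+02] F [ 0.  -0.5  1. ] M [-0.   -0.03  0.02] w 92.1 q6 -1.63
t 12.15 shift [-0.0003, -0.0016, 0.0565] turn [0.0, 0.0011, -0.0074]
```

View pics/d4.png

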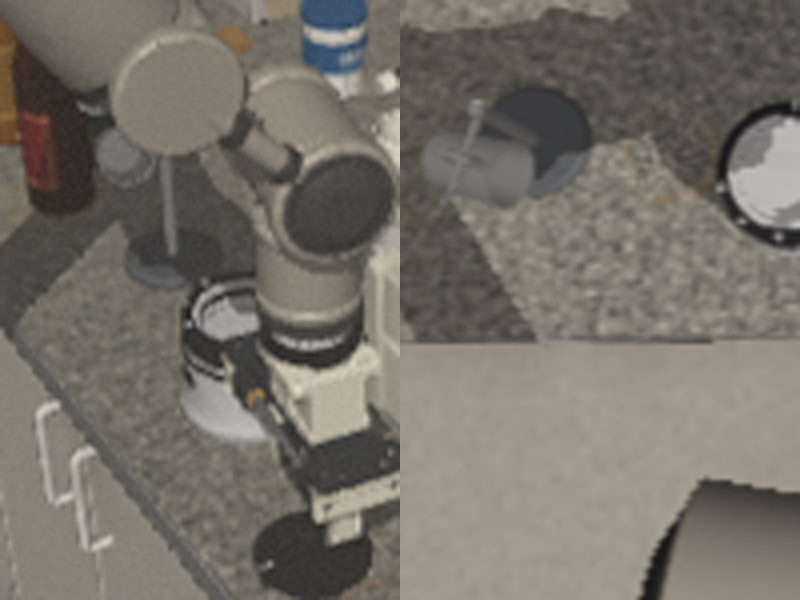

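The cup hangs on the peg (right crop (480,165)). The lid sits under the gripper at left crop (310,555). With the grasp point at 33 mm the fingertips would hit the flange top (19 mm), so I grip at z = 40.5.

```bash
python3 -m pendant '[[[0,-0.0016,0.02],[0,0,-0.007],0.0918],[[0,-0.0016,0.035],[0,0,-0.007],0.0918],[[0,-0.0016,0.045],[0,0,-0.007],0.0918],[[0,-0.0016,0.049],[0,0,-0.007],0.0918],[[0,-0.0016,0.049],[0,0,-0.007],0.0918]]' >/dev/null
python3 -c "
from h import *;st()"
python3 -m pendant '[[[0,0,0],[0,0,0],0.06],[[0,0,0],[0,0,0],0.03],[[0,0,0],[0,0,0],0.0],[[0,0,0],[0,0,0],0.0],[[0,0,0],[0,0,0],0.0],[[0,0,0],[0,0,0],0.0],[[0,0,0],[0,0,0],0.0],[[0,0,0],[0,0,0],0.0],[[0,0,0],[0,0,0],0.0],[[0,0,0],[0,0,0],0.0]]' >/dev/null;python3 -c "
from h import *;st()"
```

```text
t 12.67 grasp [432.3  -2.2  40. ] rpy [180.    0.  173.7] F [ 0.4 -1.1  0.2] M [0.07 0.   0.04] w 91.7 q6 -1.64
t 13.5 grasp [432.2  -2.3  39.9] rpy [180.   -0.  173.7] F [-0.2 -0.4  0.7] M [ 0.02 -0.01  0.  ] w 29.7 q6 -1.64
```

```bash
python3 -m pendant '[[[0,0,0],[0,0,0],0.0],[[0,0,0],[0,0,0],0.0],[[0,0,0],[0,0,0],0.0],[[0,0,0],[0,0,0],0.0],[[0,0,0],[0,0,0],0.0]]' >/dev/null;python3 -c "
from h import *;st()"
python3 -m pendant '[[[0,0,-0.01],[0,0,0],0],[[0,0,-0.04],[0,0,0],0],[[0,0,-0.08],[0,0,0],0],[[0,0,-0.12],[0,0,0],0],[[0,0,-0.15],[0,0,0],0],[[0,0,-0.15],[0,0,0],0],[[0,0,-0.15],[0,0,0],0]]' >/dev/null;python3 - <<'E'
from h import *;st();go(493.4,207.4,185,173.2)
E
```

```text
t 13.92 grasp [432.2  -2.3  39.9] rpy [180.    0.  173.7] F [-0.7  0.2  0.1] M [-0.03 -0.01  0.03] w 16.0 q6 -1.64
t 14.5 grasp [432.8  -2.4 191.1] rpy [-180.     0.2  173.7] F [-0.6  0.1 -2.6] M [0.04 0.06 0.02] w 15.9 q6 -1.64
t 14.5 shift [-0.0378, 0.2151, 0.0062] turn [-0.0001, 0.0037, 0.0087]
```

```bash
python3 -m pendant '[[[-0.007,0.03,0],[0,0,0.0087],0],[[-0.014,0.07,0],[0,0,0.0087],0],[[-0.02,0.11,0],[0,0,0.0087],0],[[-0.028,0.15,0],[0,0,0.0087],0],[[-0.034,0.18,0],[0,0,0.0087],0],[[-0.0378,0.205,0.006],[0,0,0.0087],0],[[-0.0378,0.2151,0.006],[0,0,0.0087],0],[[-0.0378,0.2151,0.006],[0,0,0.0087],0],[[-0.0378,0.2151,0.006],[0,0,0.0087],0]]' >/dev/null
python3 - <<'E'
from h import *;st();go(493.4,207.4,155,173.2)
from plant import capture
R=lambda im,x,y,w,h,f:cv2.resize(im[y:y+h,x:x+w],(w*f,h*f),interpolation=cv2.INTER_CUBIC)
s=capture("side");t=capture("top");pickle.dump((s,t),open("p4.pkl","wb"))
cv2.imwrite("pics/d5.png",np.hstack([R(s["color"][:,:,::-1],245,160,64,80,6),R(t["color"][:,:,::-1],258,185,66,80,6)]))
E
```

```text
t 15.25 grasp [492.3 206.9 182.3] rpy [-179.9   -0.2  173.3] F [ 0.3  0.6 -2.4] M [ 0.01 -0.    0.02] w 15.8 q6 -1.2
t 15.25 shift [-0.0006, 0.0004, 0.0273] turn [-0.0017, -0.0032, 0.0011]
```

View pics/d5.png

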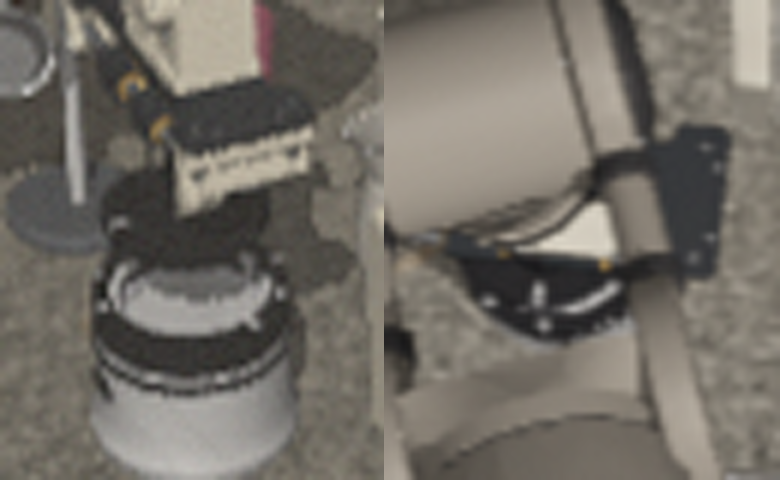

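In the top view (right crop) the near lid pointer is at (540,293) and the grinder's entry mark at (543,323). In the side view the pointer is at (117,222).

```bash
python3 - <<'E'
from h import *
np.set_printoptions(precision=1,suppress=True)
s,t=pickle.load(open("p4.pkl","rb"))
c=lambda x,y:crop(x-384,y,6,258,185); d=lambda x,y:crop(x,y,6,245,160)
u=np.array([np.cos(np.radians(173.3)),np.sin(np.radians(173.3)),0])
p=onz(t,c(540,293),162.3);q=onz(s,d(117,222),162.3)
print("pointer top",p,"side",q,"lid centre from each",p-41*u,q-41*u)
m=onz(t,c(543,323),105);print("entry mark",m,"centre",m-55*u)
E
python3 -m pendant '[[[-0.0006,0.0004,0.012],[0,0,0],0],[[-0.0006,0.0004,0.0273],[0,0,0],0],[[-0.0006,0.0004,0.0273],[0,0,0],0],[[-0.0006,0.0004,0.0273],[0,0,0],0]]' >/dev/null; python3 -c "
from h import *;st();go(493.4,207.4,145,173.2)"
```

```text
pointer top [452.  211.  162.3] side [450.1 214.8 162.3] lid centre from each [492.8 206.2 162.3] [490.8 210.  162.3]
entry mark [441.2 214.8 105. ] centre [495.8 208.4 105. ]
t 15.68 grasp [493.6 206.4 156.4] rpy [-1.800e+02 -1.000e-01  1.731e+02] F [-0.3 -0.  -1.6] M [ 0.03  0.   -0.  ] w 15.8 q6 -1.2
t 15.68 shift [0.0005, 0.0009, 0.0114] turn [-0.0007, -0.0016, -0.0017]
```

```bash
python3 -m pendant '[[[0.0005,0.0009,0.004],[0,0,0],0],[[0.0005,0.0009,0.008],[0,0,0],0],[[0.0005,0.0009,0.01],[0,0,0],0],[[0.0005,0.0009,0.01],[0,0,0],0]]' >/dev/null; python3 -c "
from h import *;st()"; for i in 1 2 3; do python3 -m pendant '[[[0,0,0.001],[0,0,0],0],[[0,0,0.002],[0,0,0],0],[[0,0,0.002],[0,0,0],0]]' >/dev/null; python3 -c "
from h import *;st()";done
```

```text
t 16.02 grasp [493.4 208.5 146.4] rpy [-180.    -0.   173.2] F [ 0.9  0.4 -1.4] M [ 0.08 -0.02 -0.  ] w 15.7 q6 -1.2
t 16.27 grasp [493.6 208.6 144.6] rpy [180.   -0.  173.2] F [-1.1 -0.2 -0.8] M [0.08 0.04 0.04] w 16.0 q6 -1.2
t 16.52 grasp [493.5 208.6 142.5] rpy [-180.    -0.   173.2] F [-0.2  0.2 -1. ] M [-0.   -0.03  0.01] w 15.5 q6 -1.2
t 16.77 grasp [493.5 208.6 140.4] rpy [-180.    -0.   173.2] F [ 0.4 -0.5 -1.5] M [0.02 0.02 0.04] w 15.9 q6 -1.2
```

```bash
python3 -m pendant '[[[0,-0.001,0.0],[0,0,0],0],[[0,-0.001,0.002],[0,0,0],0],[[0,-0.001,0.002],[0,0,0],0]]' >/dev/null; python3 -c "
from h import *;st()"; for i in 1 2 3; do python3 -m pendant '[[[0,0,0.001],[0,0,0],0],[[0,0,0.002],[0,0,0],0],[[0,0,0.002],[0,0,0],0]]' >/dev/null; python3 -c "
from h import *;st()";done
```

```text
t 17.02 grasp [493.3 207.5 138.3] rpy [-180.    -0.   173.2] F [-0.  -0.4 -1.6] M [ 0.08  0.01 -0.04] w 15.6 q6 -1.2
t 17.27 grasp [493.4 207.6 136.4] rpy [-180.    -0.   173.2] F [ 0.8  0.4 -1.3] M [-0.    0.04  0.05] w 16.1 q6 -1.2
t 17.52 grasp [493.4 207.6 134.4] rpy [-180.    -0.   173.2] F [-0.3 -0.1 -1.8] M [-0.01 -0.08  0.02] w 16.1 q6 -1.2
t 17.77 grasp [493.4 207.6 132.4] rpy [-180.    -0.   173.2] F [ 0.1  1.1 -1.4] M [ 0.05 -0.04 -0.02] w 15.6 q6 -1.2
```

Still free. About 1.5 mm to go before the flange touches the rim.

```bash
for i in 1 2 3 ; do python3 -m pendant '[[[0,0,0.0005],[0,0,0],0],[[0,0,0.001],[0,0,0],0],[[0,0,0.001],[0,0,0],0]]' >/dev/null; python3 -c "
from h import *;st()";done
```

```text
t 18.02 grasp [493.4 207.6 131.6] rpy [180.   -0.  173.2] F [-0.3 -0.2 -1.7] M [ 0.01  0.04 -0.02] w 15.9 q6 -1.2
t 18.27 grasp [493.5 207.6 130.9] rpy [180.    0.  173.2] F [-0.5 -0.1  0.6] M [-0.04  0.21 -0.02] w 15.9 q6 -1.2
t 18.52 grasp [493.6 207.6 130.9] rpy [1.800e+02 1.000e-01 1.732e+02] F [-4.2 -1.7  9.9] M [-0.19  0.69  0.01] w 16.0 q6 -1.2
```

The lid is home: contact at 130.9 mm against the expected 131. I relieve the push a little and twist clockwise, which is positive about tool z.

```bash
python3 -m pendant '[[[0,0,-0.0006],[0,0,0],0],[[0,0,-0.0006],[0,0,0],0]]' >/dev/null; python3 -c "
from h import *;st()"
python3 -m pendant '[[[0,0,0],[0,0,0.05],0],[[0,0,0],[0,0,0.1],0],[[0,0,0],[0,0,0.15],0],[[0,0,0],[0,0,0.2],0],[[0,0,0],[0,0,0.2],0]]' >/dev/null; python3 -c "
from h import *;st()"
python3 -m pendant '[[[0,0,0],[0,0,0.05],0],[[0,0,0],[0,0,0.1],0],[[0,0,0],[0,0,0.15],0],[[0,0,0],[0,0,0.2],0],[[0,0,0],[0,0,0.2],0]]' >/dev/null; python3 -c "
from h import *;st()"
```

```text
t 18.68 grasp [493.5 207.6 130.9] rpy [180.    0.  173.2] F [-2.3  0.5  7. ] M [-0.15  0.42 -0.01] w 16.2 q6 -1.2
t 19.1 grasp [493.9 207.6 130.9] rpy [1.800e+02 1.000e-01 1.616e+02] F [-1.6 -1.1  6.5] M [-0.24  0.29 -0.01] w 15.9 q6 -0.99
t 19.52 grasp [493.9 207.4 130.9] rpy [1.800e+02 1.000e-01 1.502e+02] F [-1.9 -3.2  6.1] M [-0.34  0.3   0.05] w 16.0 q6 -0.79
```

```bash
python3 -m pendant '[[[0,0,0],[0,0,0.04],0],[[0,0,0],[0,0,0.09],0],[[0,0,0],[0,0,0.14],0],[[0,0,0],[0,0,0.18],0],[[0,0,0],[0,0,0.205],0],[[0,0,0],[0,0,0.213],0],[[0,0,0],[0,0,0.213],0]]' >/dev/null
python3 - <<'E'
from h import *;st()
from plant import capture
R=lambda im,x,y,w,h,f:cv2.resize(im[y:y+h,x:x+w],(w*f,h*f),interpolation=cv2.INTER_CUBIC)
s=capture("side");t=capture("top");pickle.dump((s,t),open("p5.pkl","wb"))
cv2.imwrite("pics/d6.png",np.hstack([R(s["color"][:,:,::-1],200,120,109,120,5)[:, :],R(t["color"][:,:,::-1],262,195,50,120,5)]))
E
```

```text
t 20.1 grasp [493.7 207.1 130.9] rpy [-1.800e+02  1.000e-01  1.381e+02] F [-3.3 -3.9  7.1] M [-0.49  0.36  0.23] w 15.6 q6 -0.58
```

View pics/d6.png

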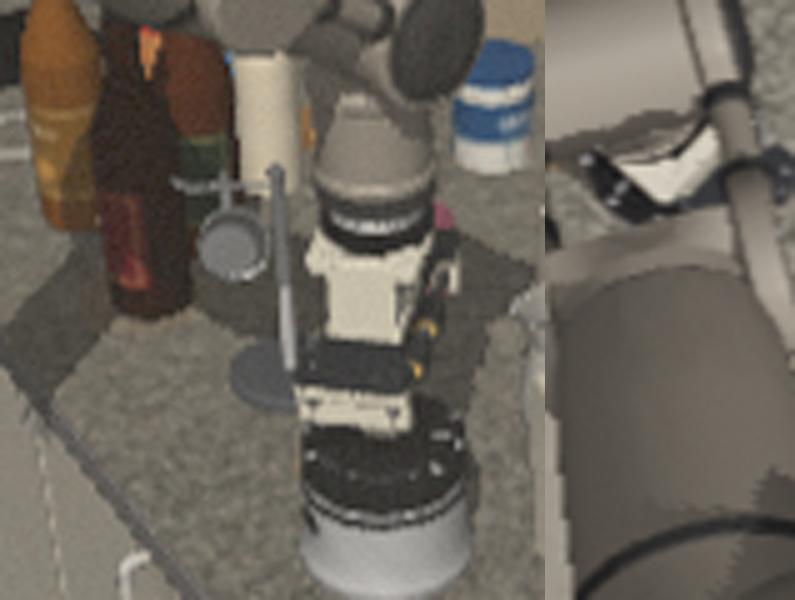

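The side view (left crop) shows the flange flat on the collar. A lid pointer is near (443,441) with rim marks near it, and the cup still hangs at (230,245). I use one last enlarged picture with the predicted stud positions to check the twist.

Run:
```python
from h import *
s,t=pickle.load(open("p5.pkl","rb"))
R=lambda im,x,y,w,h,f:cv2.resize(im[y:y+h,x:x+w],(w*f,h*f),interpolation=cv2.INTER_CUBIC)
cv2.imwrite("pics/d7.png",np.hstack([R(s["color"][:,:,::-1],258,195,42,45,9),R(t["color"][:,:,::-1],266,220,42,45,9)]))
for n,c,o in(("side",s,(258,195,0)),("top",t,(266,220,378))):
  for b in (-42,138):
    for lab,r,z,a in (("stud",55,105,b),("ptr in",36,111,b),("ptr out",47,111,b),("bar",55,105,b+35),("lock",55,105,b-35)):
      p=proj(c,[493.4+r*np.cos(np.radians(a)),207.4+r*np.sin(np.radians(a)),z])
      print(n,b,lab,np.round([(p[0]-o[0]+.5)*9-.5+o[2],(p[1]-o[1]+.5)*9-.5]))
```

```text
side -42 stud [313. 128.]
side -42 ptr in [264. 110.]
side -42 ptr out [292. 113.]
side -42 bar [303.  77.]
side -42 lock [271. 174.]
side 138 stud [36. 98.]
side 138 ptr in [83. 91.]
side 138 ptr out [55. 88.]
side 138 bar [ 41. 149.]
side 138 lock [80. 54.]
top -42 stud [667. -87.]
top -42 ptr in [631. -51.]
top -42 ptr out [651. -73.]
top -42 bar [ 584. -123.]
top -42 lock [713. -10.]
top 138 stud [464. 139.]
top 138 ptr in [497.  98.]
top 138 ptr out [477. 121.]
top 138 bar [547. 176.]
top 138 lock [418.  61.]
```

View pics/d7.png

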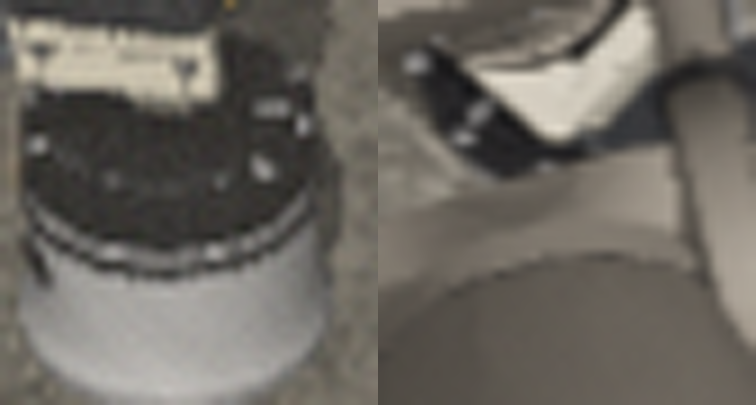

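The picture confirms the twist:
- **Side crop:** pointer (270,106) lines up with the stud (303,124). Both sit at the same offset from prediction, with the lock bars well away at (264,167).
- **Top crop:** pointer (482,108) aims at the stud (464,134), within about 1°.

I hold briefly, check, and hand in.

```bash
python3 -m pendant '[[[0,0,0],[0,0,0],0],[[0,0,0],[0,0,0],0],[[0,0,0],[0,0,0],0],[[0,0,0],[0,0,0],0],[[0,0,0],[0,0,0],0],[[0,0,0],[0,0,0],0]]' >/dev/null; python3 -c "
from h import *;st()
from plant import close_job;print(close_job())"
```

```text
t 20.7 grasp [493.7 207.2 130.9] rpy [-1.800e+02  1.000e-01  1.381e+02] F [-1.7 -2.8  6. ] M [-0.48  0.36  0.23] w 15.8 q6 -0.58
the job is handed in; nothing more can be done
None
```

The job is handed in, finished at 20.7 s of the 64 s allowed; no verdict came back.

- **Cup:** I took it out of the grinder mouth and hung it by its handle on the peg. It still hung there in the later side views.
- **Lid:** It dropped into the mouth and the flange met the rim at 130.9 mm, where 131 mm was expected. I twisted it about 35° clockwise from the entry marks.
- **Pulse mark:** The pointers line up with the round studs to within about 1° in both cameras. This is well short of the lock marks and of the 45° where the click balls begin.
- **Final hold:** The gripper is still closed on the bar at 15.8 mm, pressing down with about 6 N. The moment was 0.23 N m against the 0.15 N m stated for the spring.
- **Bystanders:** I did not touch the milk jug, the tamper, the sleeves or the pink cup, but I did not check their poses again at the end.

No check failed. The only mismatch is that slightly higher moment, which may be friction from the 6 N push.

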